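# Punch the third leg centre on a stool seat

## Robot

A 6-joint arm with a two-finger parallel gripper is mounted at the origin on the work surface. World frame = base frame: x ahead of the robot, y to its left, z up, the work surface at z = 0. Lengths are in m, angles in degrees, forces in N, time in s.
With the tool pointing down it reaches from about 0.35 to 0.875 m from the base axis. Payload 4.2 kg.
Tool frame: the origin (TCP) lies midway between the tips of the shut fingers; the grasp point (between the pads) lies 19 mm behind it; z points along the fingers, y is the line along which they close (so a half turn about z gives the same grasp; the last joint's range is limited). The gripper opens to 87 mm and grips with 3 to 60 N. Pads are 19 mm wide; open, the fingers measure 117 mm over their backs; the gripper's body (75 mm by 190 mm) begins 51 mm behind the grasp point.
Start: joints at [-61.1, 22.042, 0.453, 0, -68.411, -14.817], TCP at [0.152, -0.606, 0.223] pointing down, gripper open.
Joint ranges: [-179.83, 179.83], [-69.29, 118.12], [-61.27, 80.66], [-181.25, 117.63], [-171.15, -9.14], [-177.46, 177.46]. Speed limits (degrees/s): [159.86, 159.86, 180, 180, 180, 180].

## Interface

Orientations are given as [roll, pitch, yaw] about the fixed x, y, z axes, in that order (R = Rz(yaw) Ry(pitch) Rx(roll)).
In Python, from workcell import env gives the robot as it stands. The module is installed in compiled form; this text tells all that it offers. Calls block until the motion is done:
- env.goto(position, orientation): joint-space move of the TCP to a pose.
- env.move_straight(position, rotation=None, rate=0.15, force_limit=None): straight line of the TCP; rotation=None keeps the orientation; rate is the mean speed in m/s. With force_limit (N) it stops when the force on the tool has changed by that much, and returns True; else False.
- env.set_joints(angles): joint-space move.
- env.gripper_to(opening, grasp_force=None): opening from 0.0 (shut) to 1.0 (fully open); grasp_force is the grip in N (None keeps the last); returns when the fingers have stopped.
- env.dwell(seconds).
- env.inverse_kinematics(position, orientation): joint angles nearest the present ones, or None.
- env.read_state(): the state.
- env.grab_frame(name): name is "scene" or "top" or "wrist"; returns a dict with "image" (480x640x3 uint8, blue, green, red), "fx", "fy", "cx", "cy" (pixels), "position" and "orientation" of the camera in the world. Camera axes: x right, y up, looking along -z (the intrinsics and any distortion apply to the point x, -y, -z); pixel columns grow to the right and rows downward; lengths in m; the calibration is good to about 2 mm. A picture is of the moment at which its call begins. There is no depth.
A pose or a line that the arm cannot do raises env.Unreachable and nothing moves.
- env.close_job(): hands the job in, once; it reports no verdict.
Trained networks look in a picture, given as the dict that the camera call returned (one of the last four; its "shot" number tells which), for a name from the list of things; names that differ only in an ending like _2 or _b are one class to them, and where a whole thing is asked for, a point or a joint stands for the part that bears it (a point fixed in the world has none). Each returns a list of dicts, best first, with "score" (0 to 1); they miss things now and then, are a little off and sometimes report something else, mostly with a low value. They report only what shows in the picture. A call takes as long as a camera call.
- env.search_frame(picture, thing): "xyz" ([x, y, z] in m, in world coordinates, good to about 4 mm: the middle of the surface that is visible of it).
- env.trace(picture, thing): "mask" (480x640 bool, what is visible of it).
The state is a dict: "clock": time; "joint_positions": joint angles; "qvel": joint speeds; "joint_torque": joint torques, N m; "position": TCP position; "tool_rot": TCP orientation; "force": force on the tool from outside, world axes, zero at the start; "wrist_torque": the same for the moment, N m; "opening": opening from 0.0 (shut) to 1.0 (fully open).
Only numpy, scipy, OpenCV 4.12 (cv2) and the standard library are available. Lean on these libraries where they do the work, as an engineer would, in place of code of your own. Each camera call takes 0.05 s, during which the arm holds its last target. There are 200 camera calls.

## Task

Two leg holes of this stool seat are already drilled; the third place is only drawn in pencil, as a small circle on a cross. Swing the jig's arm round until its spring punch stands over the pencil circle, then push the wooden plunger head right down to its stop for a moment and let it spring fully back up. Leave the arm standing over the circle, do not punch the seat anywhere else, and do not shove the other things on the bench.

Things in the scene. Friction and masses are not known exactly. Their poses are not given: they have to be found in the camera images.
- seat: pale wood stool seat, 300 mm across, 36 mm thick, underside up, fixed on the bench by three short dark dogs. Origin: centre of its lower face, on the bench; z up, x towards the pencil mark. Two drilled leg holes (dark discs, 29 mm) lie 100 mm out at +120 and -120 degrees from x. A steel centre pin carries the jig's arm; pin and hub reach 58 mm above the seat's upper face
- mark (a point): centre of the pencil circle (16 mm inside diameter, drawn on a cross with a 115 mm long radial line), on the seat's upper face, 36 mm above the bench, 100 mm from the seat's centre
- swing (a joint): angle of the jig's aluminium arm about the upright pin at the seat's centre, rad, counter-clockwise from above; 0 and 6.283 are both over the mark; turns from -1.0 to 7.3, friction (0.35 N m) holds it. Bar 26 mm wide, top 44 mm above the seat; at 100 mm an upright guide tube, 36 mm across, top 60 mm above the seat; beyond it a thin pointer to 150 mm from the pin
- plunger (a joint): how far the spring punch is pressed down in the guide tube, m: 0 up, 0.020 at its stop; the spring needs about 5 N to start and 13 N at the stop, and returns the punch when let go
- punch_point (a point): the point of the punch, below the guide tube, on the tube's axis; 20 mm above the seat when the plunger is up, touching the seat at its stop
- head_top (a point): centre of the flat top of the plunger's head: a wooden upright cylinder, 46 mm across, 26 mm tall, on a 16 mm steel rod over the guide tube. Plunger up: top 112 mm above the seat's upper face (148 mm above the bench), underside 26 mm above the guide tube. The head spins freely about its upright axis, so it can be held by its sides to swing the arm
- glue: bystander: standing white glue bottle, 64 mm across, 190 mm tall; origin at the centre of its foot
- mallet: bystander: carver's round wooden mallet standing on its head, 84 mm across, 225 mm tall; origin at the centre of its foot
- plane: bystander: small block plane, 170 x 50 x 65 mm; origin at the centre of its sole, x along it
- pencils: bystander: steel pot of pencils, 76 mm across, 100 mm tall (pencils to 170 mm); origin at the centre of its foot

How it is judged (in metres and radians):
On the way:
1. the plunger is pressed to its stop with the punch inside the pencil circle (value of joint plunger above 0.018 m and horizontal distance between punch_point and mark below 0.008 m), for 0.2 s.
At the end, for the whole second after the job is handed in: The plunger has been pressed to its stop (at least 18 of 20 mm) for 0.2 s with the punch inside the pencil circle (within 8 mm of its centre); at the end it is fully up again (under 2 mm) and the arm is at rest with the punch still within 8 mm of the circle's centre (value of joint plunger below 0.002 m and horizontal distance between punch_point and mark below 0.008 m and velocity of joint swing between -0.05 and 0.05 rad/s); the robot touches nothing.
It fails at once if the seat is punched away from the pencil circle (plunger down more than 17 mm with the punch over 10 mm from the circle's centre) (value of joint plunger above 0.017 m and horizontal distance between punch_point and mark above 0.01 m).
It fails at once if a bystander is shoved more than 30 mm (distance of any of glue, mallet, plane, pencils from where it was at the start of the episode above 0.03 m).
It also fails if it takes over 45 s, if anything falls off the work surface, if the arm or the gripper's body presses on something with over 40 N, if the wrist force passes 120 N, or if a joint passes its speed limit or range.

## Working session

There is one attempt and no reset: what is moved stays moved. The work goes in short steps, each a Python script; the robot and the scene stay as the last script left them, time stands still between calls to the robot, and variables do not carry over. Pictures are saved under pics/ and viewed, on a budget of 10 in all, crops included, one or two more only if the job needs it, and the job is handed in when it is done.

```bash
mkdir -p pics
cat > h.py <<'E'
from workcell import env
import numpy as np, cv2
from scipy.spatial.transform import Rotation as R
def cam(f):
    o=np.array(f["orientation"]); 
    M=R.from_euler('xyz',o,degrees=True).as_matrix() if o.size==3 else o
    return M,np.array(f["position"])
def ray(f,u,v,z):
    M,p=cam(f); d=M@np.array([(u-f["cx"])/f["fx"],-(v-f["cy"])/f["fy"],-1]); return p+d*(z-p[2])/d[2]
def proj(f,X):
    M,p=cam(f); c=M.T@(np.array(X)-p); return f["cx"]+f["fx"]*c[0]/-c[2], f["cy"]-f["fy"]*c[1]/-c[2]
E
python3 - <<'E'
from h import *
for n in("top","scene"):
    f=env.grab_frame(n); cv2.imwrite(f"pics/{n}1.png",f["image"])
    print(n,{k:f[k] for k in f if k!="image"})
    for t in("seat","mark","swing","head_top","glue","mallet","plane","pencils"):
        try:
            r=env.search_frame(f,t); print(t,[(np.round(q["xyz"],3),round(q["score"],2)) for q in r[:3]])
        except Exception as e: print(t,e)
s=env.read_state(); print(s["clock"],s["tool_rot"],s["force"])
E
```

```text
top {'fx': 555.7030760655049, 'fy': 555.7030760655049, 'cx': 319.269248898656, 'cy': 238.72718936530742, 'position': array([0.50455969, 0.00217201, 1.53782236]), 'orientation': array([  4.73445872,  -0.13246058, -91.24898372]), 'shot': 1}
seat [(array([0.533, 0.003, 0.038]), 0.86), (array([ 0.59 , -0.446,  0.1  ]), 0.53)]
mark [(array([0.532, 0.002, 0.034]), 0.69)]
swing [(array([0.596, 0.01 , 0.089]), 0.55)]
head_top [(array([0.634, 0.022, 0.146]), 0.55)]
glue [(array([0.485, 0.438, 0.124]), 0.9)]
mallet []
plane [(array([0.782, 0.068, 0.027]), 0.56)]
pencils [(array([ 0.782, -0.18 ,  0.05 ]), 0.72)]
scene {'fx': 485.8698237202565, 'fy': 485.8698237202565, 'cx': 315.490661384881, 'cy': 243.03515240725415, 'position': array([1.06737227, 0.8621817 , 0.8957832 ]), 'orientation': array([ 4.99438977e+01, -1.34272274e-03,  1.53025861e+02]), 'shot': 2}
seat [(array([0.551, 0.037, 0.033]), 0.89)]
mark [(array([0.552, 0.039, 0.036]), 0.55)]
swing [(array([0.625, 0.025, 0.084]), 0.74)]
head_top [(array([0.639, 0.027, 0.148]), 0.76)]
glue [(array([0.497, 0.469, 0.108]), 0.7)]
mallet [(array([ 0.602, -0.442,  0.09 ]), 0.55)]
plane [(array([0.789, 0.088, 0.026]), 0.56)]
pencils [(array([ 0.787, -0.151,  0.073]), 0.77)]
0.9 [-1.79999108e+02  1.97669386e-03 -1.65914749e+02] [ 0.13384062 -0.05267838 -0.89121463]
```

View pics/top1.png

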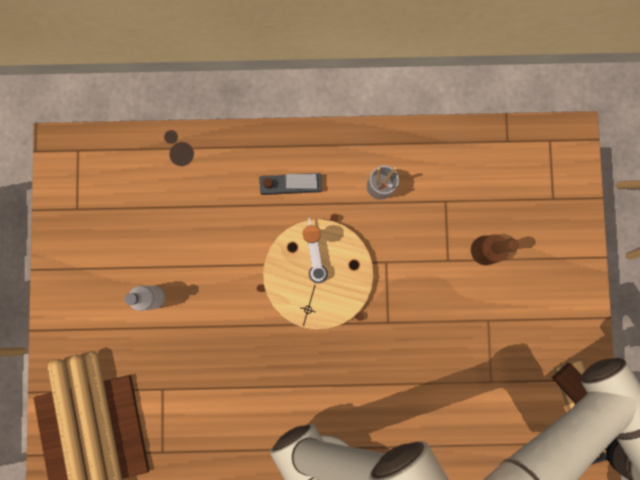

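View pics/scene1.png

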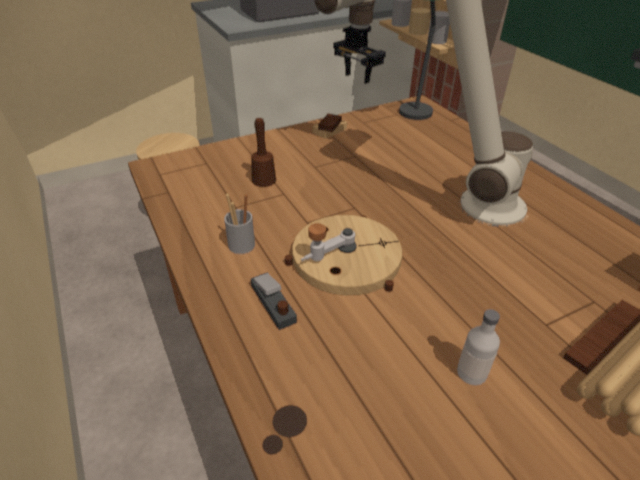

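The top view shows the seat centre near (318,274), the mark at (308,310), the head at (311,233) and the holes at (292,247) and (354,265). The arm is about half a turn from the mark, and the bystanders stand clear of the seat. Next I'll take two wrist views to measure.

Run:
```python
from h import *
import pickle
fs=[]
f=env.grab_frame("top"); fs.append(f)
for i,(p) in enumerate([(0.50,0.0,0.38),(0.44,0.08,0.38)]):
    env.goto(list(p),[180,0,-90])
    f=env.grab_frame("wrist"); fs.append(f); cv2.imwrite(f"pics/w{i}.png",f["image"])
    print(f["position"],f["orientation"],f["fx"],f["cx"],f["cy"])
    for t in("seat","mark","head_top","swing"):
        r=env.search_frame(f,t); print(t,[(np.round(q["xyz"],3),round(q["score"],2)) for q in r[:3]])
pickle.dump(fs,open("fs.pkl","wb"))
i=[cv2.imread(f"pics/w{k}.png") for k in(0,1)]
cv2.imwrite("pics/w01.png",cv2.resize(np.vstack(i),(640,960))[:, :] if 0 else np.hstack([cv2.resize(k,(400,300)) for k in i]))
print(env.read_state()["clock"],env.read_state()["joint_positions"])
```

```text
[ 0.50142288 -0.08285424  0.54300438] [-1.71325899e+01 -2.66280064e-02  1.79925888e+02] 362.9228860198166 317.2496428698046 236.51644818704284
seat [(array([ 0.531, -0.01 ,  0.036]), 0.78)]
mark [(array([ 0.535, -0.014,  0.032]), 0.81)]
head_top [(array([0.629, 0.013, 0.151]), 0.67)]
swing [(array([0.61 , 0.01 , 0.098]), 0.91)]
[ 0.441087   -0.00189836  0.54363691] [-1.71665036e+01  6.07954235e-02 -1.79907694e+02] 362.9228860198166 317.2496428698046 236.51644818704284
seat [(array([ 0.532, -0.007,  0.035]), 0.87), (array([0.627, 0.017, 0.148]), 0.42)]
mark [(array([ 0.537, -0.01 ,  0.032]), 0.57)]
head_top [(array([0.629, 0.016, 0.153]), 0.78)]
swing []
4.475 [ 3.11466928e+01 -1.69483804e-01 -5.52160699e+00  1.43883049e-03
 -8.46886779e+01 -3.12339444e+01]
```

View pics/w0.png

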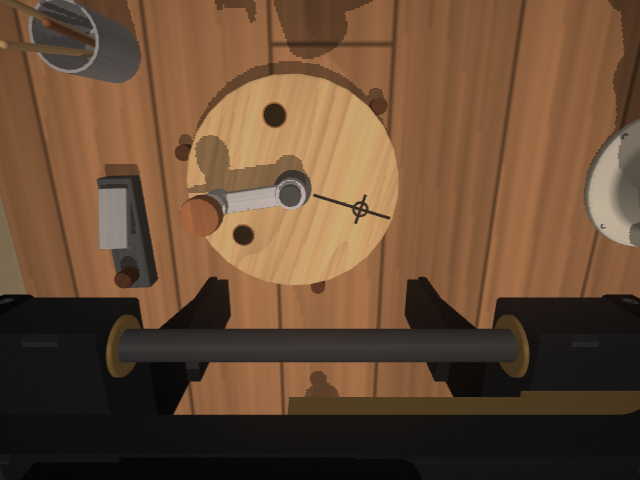

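View pics/w1.png

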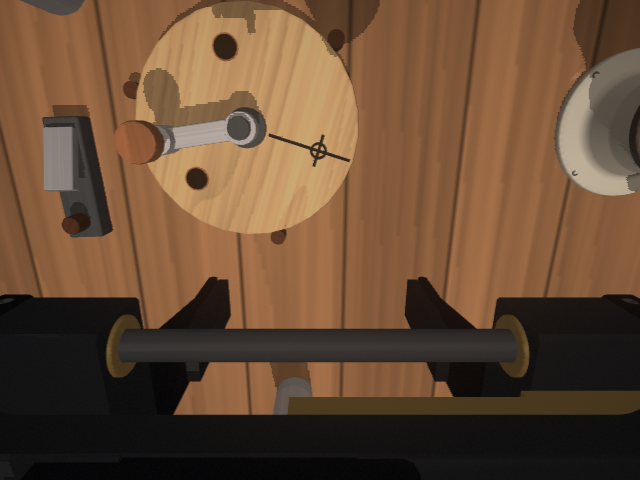

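The wrist views show the mark at (360,209) in w0 and (318,151) in w1. The holes are at (274,115) and (243,235) in w0, and (225,46) and (197,178) in w1. I'll triangulate these and fit the seat.

```bash
cat >> h.py <<'E'
from scipy.optimize import least_squares
def tri(obs):
    return least_squares(lambda X:np.ravel([(np.array(proj(f,X))-p)/f["fx"]*1e3 for f,p in obs]),[.53,0,.05])
E
python3 - <<'E'
from h import *
import pickle
t,a,b=pickle.load(open("fs.pkl","rb"))
P={"mark":[(308,310),(360.5,209),(318.5,151)],"h1":[(354,265),(274.5,115),(225,46.5)],"h2":[(292.3,247),(243,235),(197,178)],"hub":[None,(289.5,194),(239,127.5)]}
for n,p in P.items():
    o=[(f,q) for f,q in zip((t,a,b),p) if q]
    r=tri(o); print(n,r.x.round(4),"cost",r.cost.round(2),"z36:",[ray(f,*q,.036)[:2].round(4) for f,q in o])
# head top from masks: rim circle z~0.148
for n,f in zip("tab",(t,a,b)):
    pass
f=env.grab_frame("top"); m=env.trace(f,"head_top")
for q in m[:1]:
    v,u=np.nonzero(q["mask"]); print(q["score"],u.mean(),v.mean(),len(u),ray(f,u.mean(),v.mean(),.148))
g=env.grab_frame("wrist"); m=env.trace(g,"head_top")
for q in m[:1]:
    v,u=np.nonzero(q["mask"]); print(q["score"],u.mean(),v.mean(),len(u),ray(g,u.mean(),v.mean(),.14)); print(tri([(f,(311.5,233)),(g,(u.mean(),v.mean()))]).x)
E
```

```text
mark [0.4396 0.0324 0.0366] cost 2.17 z36: [array([0.4376, 0.0304]), array([0.4396, 0.0324]), array([0.4399, 0.0328])]
h1 [ 0.5573 -0.095   0.0392] cost 1.05 z36: [array([ 0.5556, -0.0963]), array([ 0.5578, -0.0951]), array([ 0.5581, -0.0955])]
h2 [0.6084 0.0695 0.0399] cost 1.21 z36: [array([0.6079, 0.0695]), array([0.6098, 0.071 ]), array([0.6093, 0.0698])]
hub [0.5368 0.0019 0.083 ] cost 0.03 z36: [array([0.5405, 0.0106]), array([0.5465, 0.0022])]
0.61 311.32945736434107 233.6860465116279 258 [0.63269979 0.0161091  0.148     ]
0.94 138.77833056937536 142.89275843007186 1809 [0.63367332 0.01567214 0.14      ]
[0.63552323 0.01584364 0.13611434]
```

Fit: seat centre (0.535, 0.002), mark at 163°, head at about 8° and 0.100 m out. I'll grip the head and swing it counter-clockwise by 155°.

Run:
```python
from h import *
c=np.array([.535,.0022]); m=np.array([.4393,.0320]); h=np.array([.6340,.0158])
o=[180,0,-90]
env.goto([*h,.20],o)
print(env.move_straight([*h,.120],rate=.08,force_limit=8))
env.gripper_to(0.0,25); s=env.read_state(); print("grip",s["opening"]*87,s["force"],s["clock"])
a0=np.arctan2(*(h-c)[::-1]); a1=np.arctan2(*(m-c)[::-1])
for k,a in enumerate(np.linspace(a0,a1,17)[1:]):
    if env.move_straight([c[0]+.1*np.cos(a),c[1]+.1*np.sin(a),.120],rate=.08,force_limit=30): print("stop",k); break
    if k%5==4: s=env.read_state(); print(np.round(s["force"],1),s["opening"]*87)
s=env.read_state(); print(s["position"],s["force"],s["opening"]*87,s["clock"])
f=env.grab_frame("wrist"); cv2.imwrite("pics/g.png",f["image"])
```

```text
False
grip 45.217310128925426 [-1.40619034  0.00688313  0.92071648] 7.6583
[-3.1 -3.3  2. ] 45.28115646365389
[-0.1 -4.6 -2. ] 45.80904946338691
[ 3.1 -1.5 -4.3] 45.456128955906316
[0.43928102 0.03163293 0.12001275] [ 2.58134214 -1.11693123 -2.52333678] 45.38591961828874 13.3917
```

View pics/g.png

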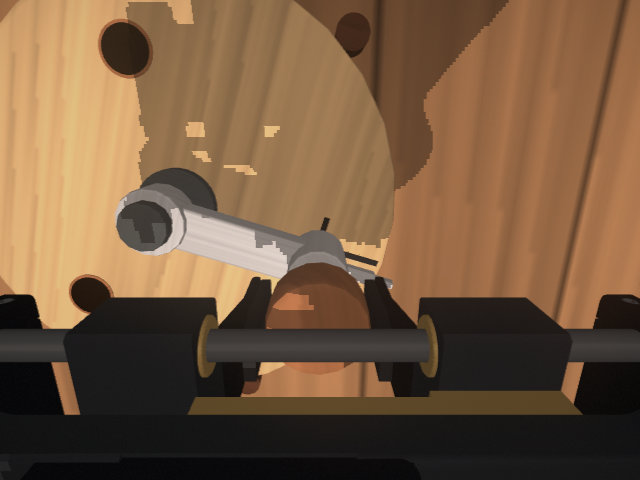

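The arm stands near the mark, with the head held between the fingers at about (320,310). I'll release, back off and check its place from two wrist views before pressing.

Run:
```python
from h import *
import pickle
p=env.read_state()["position"]
env.gripper_to(0.85)
env.move_straight([p[0],p[1],.20])
fs=[]
for i,q in enumerate([(.44,.15,.30),(.52,.12,.30)]):
    env.goto(list(q),[180,0,-90]); f=env.grab_frame("wrist"); fs.append(f); cv2.imwrite(f"pics/c{i}.png",f["image"])
    m=env.trace(f,"head_top")
    for k in m[:1]:
        v,u=np.nonzero(k["mask"]); print(k["score"],u.mean(),v.mean(),len(u),ray(f,u.mean(),v.mean(),.14))
        f["hm"]=(u.mean(),v.mean())
try: print(tri([(f,f["hm"]) for f in fs]).x)
except Exception as e: print(e)
# expected projections of mark, pointer tip direction line at mark
for f in fs: print("mark",proj(f,[.4393,.0320,.036]),"hub",proj(f,[.535,.0022,.094]), "headtop",proj(f,[.4393,.0320,.148]),"end",proj(f,[.3918,.0467,.06]))
pickle.dump(fs,open("fs2.pkl","wb")); print(env.read_state()["clock"])
```

```text
0.58 316.52923538230885 79.6071964017991 2668 [0.44046441 0.0316802  0.14      ]
0.7 412.4914675767918 119.93780811528252 2637 [0.44046206 0.03218366 0.14      ]
[0.44055914 0.03196545 0.14070545]
mark (np.float64(317.44563296934325), np.float64(91.36994514206162)) hub (np.float64(213.05638091031585), np.float64(50.701230230834085)) headtop (np.float64(318.0059208974526), np.float64(78.8359754393824)) end (np.float64(363.1501974097349), np.float64(104.48075585455649))
mark (np.float64(389.8690035020631), np.float64(121.06051041604668)) hub (np.float64(301.9099771049883), np.float64(87.50872891351608)) headtop (np.float64(416.39336319899485), np.float64(119.56234007006434)) end (np.float64(437.99919493780254), np.float64(135.10580861020526))
16.2167
```

View pics/c0.png

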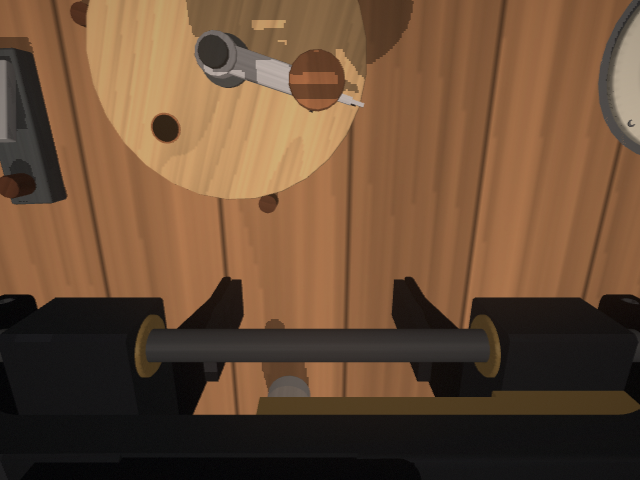

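View pics/c1.png

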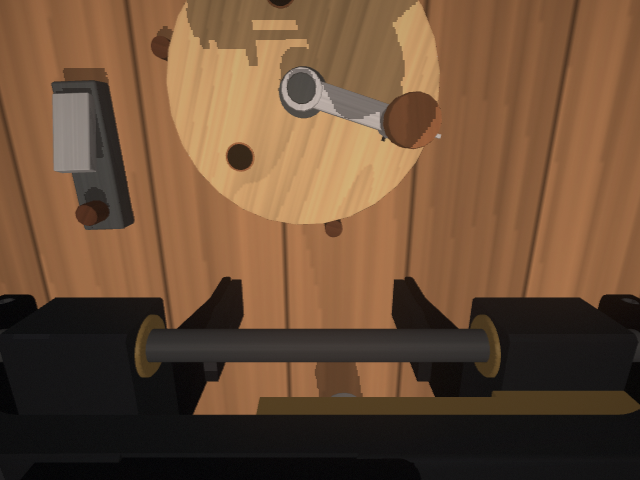

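The head triangulates to (0.4405, 0.0320) and the mark to (0.4393, 0.0320), which agree to about 1 mm. Now I'll press with shut fingers.

Run:
```python
from h import *
x,y=.440,.032; o=[180,0,-90]
env.gripper_to(0.0,20)
env.goto([x,y,.20],o)
env.move_straight([x,y,.155],rate=.08)
print(env.move_straight([x,y,.120],rate=.02,force_limit=22))
s=env.read_state(); print(s["position"],s["force"],s["clock"])
env.dwell(.6); s=env.read_state(); print(s["position"],s["force"])
env.move_straight([x,y,.165],rate=.05)
env.move_straight([x,y,.24])
env.goto([.50,.15,.30],o)
f=env.grab_frame("wrist"); cv2.imwrite("pics/e.png",f["image"])
k=env.trace(f,"head_top")
if k:
    v,u=np.nonzero(k[0]["mask"]); print(ray(f,u.mean(),v.mean(),.14))
print(env.read_state()["clock"],env.read_state()["force"])
g=env.grab_frame("scene"); print([(q["xyz"],q["score"]) for q in env.search_frame(g,"head_top")[:1]])
```

```text
True
[0.44018759 0.03197982 0.12871766] [-4.09504126  1.33879438 11.48168068] 20.2583
[0.44017128 0.03197492 0.12897698] [-4.09710465  1.57709993 11.03234771]
[0.44056257 0.03194513 0.14      ]
23.1333 [-0.54923694 -0.33186703  0.09927638]
[([0.4465, 0.0386, 0.1459], 0.78)]
```

View pics/e.png

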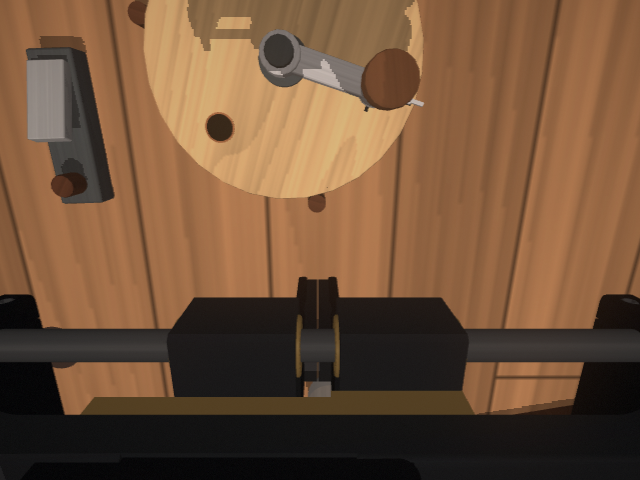

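The force spiked as expected at the stop, but the hold read only about 11 N at 19 mm. The margin is thin, so I'll press once more, slower and firmer.

Run:
```python
from h import *
x,y=.4402,.032; o=[180,0,-90]
env.goto([x,y,.20],o)
env.move_straight([x,y,.131],rate=.05)
s=env.read_state(); print(s["position"],s["force"],s["clock"])
for z in np.arange(.1300,.1255,-.0005):
    env.move_straight([x,y,z],rate=.02,force_limit=25); env.dwell(.1)
    s=env.read_state(); print(round(z,4),s["position"][2].round(5),np.round(s["force"],1))
    if s["force"][2]>20: break
env.dwell(.5); s=env.read_state(); print(s["position"],s["force"])
env.move_straight([x,y,.165],rate=.05)
env.move_straight([x,y,.24])
env.goto([.44,.15,.30],o)
fs=[env.grab_frame("wrist")]; env.goto([.52,.12,.30],o); fs.append(env.grab_frame("wrist"))
ob=[]
for f in fs:
    k=env.trace(f,"head_top"); v,u=np.nonzero(k[0]["mask"]); ob.append((f,(u.mean(),v.mean())))
print(tri(ob).x)
print(env.read_state()["clock"],env.read_state()["force"])
```

```text
[0.4400876  0.03187281 0.13188933] [-4.4835578  -0.84140475  9.659577  ] 25.4667
0.13 0.13098 [-4.6  0.5 10.1]
0.1295 0.13051 [-3.6  0.6 10.5]
0.129 0.13004 [-4.6  1.1 11. ]
0.1285 0.12957 [-3.6  0.5  9.7]
0.128 0.12908 [-4.5  0.9 10.8]
0.1275 0.12862 [-5.   0.3 10.8]
0.127 0.12825 [-5.   0.3 11.5]
0.1265 0.12819 [-6.9  1.9 14.9]
0.126 0.12813 [-8.2  0.3 17.2]
0.1255 0.12807 [-9.3  0.8 22. ]
[0.44020366 0.03187493 0.12808234] [-9.28719798  1.09354726 20.99761982]
[0.44040604 0.03194566 0.14065764]
32.2833 [-0.98388613  0.78889751 -0.6768653 ]
```

The hard stop shows clearly: z stays at about 0.1281 while the force climbs to 21 N. The head is back up at the same height and place, so I'll hand in.

```bash
python3 -c "
from h import *
env.close_job()"
```

```text
the job is handed in; nothing more can be done
```

I gripped the plunger head by its sides and swung the jig arm about 155° counter-clockwise to the pencil circle. I then let go and pressed the head down with the fingers shut. The job is handed in, with no verdict reported.

- **Position:** before pressing, the head measured (0.4405, 0.0320) and the mark (0.4393, 0.0320), about 1 mm apart. After the last press the head was at (0.4404, 0.0319).
- **First press:** it reached about 19 mm, and the force spiked at what looked like the stop. The hold then read only about 11 N, so I wasn't sure it had stayed at the stop.
- **Second press:** I pressed again at the same spot. The head stopped moving at a fingertip height of 0.1281 m (19.9 mm down) while the force rose to 21 N, and I held it there for more than 0.5 s.
- **At the end:** the head measured the same height as before pressing (mask centre at 0.1407 m both times), so it sprang fully back up. The robot stood clear, and the clock read about 32 s.

- **Disagreement:** after the first press, the scene-camera network put the head 6–9 mm away from the wrist-camera result. I relied on the two-view wrist measurement, which was consistent before and after pressing.
- **Not measured:** I did not re-measure the bystanders at the end. Nothing came near them during the moves.

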